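Post the empty carton through the sprung flap of the recycling caddy

ROBOT

A 6-joint arm with a two-finger parallel gripper is mounted at the origin on a cart in front of the work surface, level with it; the furniture and walls round the work are solid. World frame = base frame: x ahead of the robot, y to its left, z up, the work surface at z = 0. Lengths are in mm, angles in rad, forces in N, time in s.
With the tool pointing down it reaches from about 400 to 925 mm from the base axis. Payload 12.5 kg.
Tool frame: the origin (TCP) lies at the very end of the fingers, on their centre line; the grasp point (between the pads) lies 19 mm behind it (env.grip_point_offset is the distance from the TCP to the grasp point, in mm); z points along the fingers, y is the direction in which the jaws open and shut (so a half turn about z gives the same grasp; the last joint's range is limited). The gripper opens to 95 mm and grips with 3 to 60 N. Pads are 20 mm wide; open, the fingers measure 119 mm over their backs; the gripper's body (75 mm by 180 mm) begins 59 mm behind the grasp point.
Start: joints at [-1.416, 0.491, 1.559, -0, 1.092, -0.106], TCP at [161.181, -603.877, 214.661] pointing down, gripper open.
Joint ranges: [-3.1, 3.1], [-0.84, 2.19], [0.05, 2.79], [-1.13, 4.28], [0.06, 2.93], [-2.69, 2.69]. Speed limits (rad/s): [2.22, 2.22, 2.79, 3.14, 3.14, 3.14].

INTERFACE

Orientations are given as [roll, pitch, yaw] about the fixed x, y, z axes, in that order (R = Rz(yaw) Ry(pitch) Rx(roll)).
In Python, from cell import env gives the robot as it stands.
- The arm moves only by the tool drive_tool, never from a script. Its argument "commands" is a list of rows, each an object of numbers: "dx", "dy", "dz": the shift along the world's x, y, z in mm; "yaw": the turn about the world's z in degrees. In form: [{"dx": .., "dy": .., "dz": .., "yaw": ..}, ...]. A call has 1 to 5 rows; each row shifts and turns the commanded pose from where the row before left it; what a row does not reach is not made up. A row lasts 1/12 s, in which the tool goes at most 41.7 mm and 7.16 degrees, less where a joint would pass 70% of its speed; a pose out of reach is approached as far as the arm can. A call with a gripper value outside its range is refused whole. "grip" is the opening, from 0 (shut) to 1 (fully open), set as the call begins (left out, the last holds). The fingers move at their own pace and stop on an object; the grip force is fixed at half the most. Time passes only in rows, so rows that do not move let the fingers close. It gives the time, the measured TCP pose, the force and the opening at its end, in the units of the state.
- env.state(): the state, without advancing time (a new reading comes with each control period).
- env.read_camera(name): name is "scene" or "top" or "wrist"; returns the picture (400x640x3 uint8, red, green, blue); there is no depth.
- env.calibration(name): a dict with "intrinsics" (3x3 intrinsics, pixels), "rvec" (rotation vector, rad) and "tvec" (3), from world to camera coordinates, as OpenCV has them. Camera axes: x right, y down, z forward; pixel columns grow to the right and rows downward; lengths in mm; the calibration is good to about 2 mm. A picture is of the moment at which its call begins: read the wrist's pose just before it. calibration takes no time and is no camera call; for the wrist camera it gives the pose at the moment of the call.
- env.job_done(): hands the job in, once; it reports no verdict.
Trained networks look in the newest picture that a camera, given by its name, has taken for a name from the list of things; names that differ only in an ending like _2 or _b are one class to them, and where a whole thing is asked for, a point or a joint stands for the part that bears it (a point fixed in the world has none). Each returns a list of dicts, best first, with "conf" (0 to 1); they miss things now and then, are a little off and sometimes report something else, mostly with a low value. They report only what shows in the picture. A call takes as long as a camera call. They do not tell look-alikes from the thing itself.
- env.trace(query, camera): "pixels" (400x640 bool, what is visible of it) and "pixel" ([column, row] in pixels, amid what is visible of it).
- env.place_of(query, camera): "pixel" ([column, row] in pixels: a listed point, or the origin of a listed thing).
The state is a dict: "t": time; "joints": joint angles; "qvel": joint speeds; "tau": joint torques, N m; "eef_pos": TCP position; "tcp_rot": TCP orientation; "ft_force": force on the tool from outside, world axes, zero at the start; "moment": the same for the moment, N m; "opening": opening from 0.0 (shut) to 1.0 (fully open).
Only numpy, scipy, OpenCV 4.12 (cv2) and the standard library are available. Lean on these libraries where they do the work, as an engineer would, in place of code of your own. Each camera call takes 0.05 s, during which the arm holds its last target.

TASK

Put the small empty carton that lies on top of the recycling caddy into the caddy: with one finger press the self-closing flap down by its raised bar and keep it open, and meanwhile push the carton off the ledge through the open mouth with the other finger; then let go so that the flap shuts over it. Only push: do not lift the carton or push it onto the closed flap, and leave the things standing around as they are.

Things in the scene. Friction and masses are not known exactly. Their poses are not given: they have to be found in the camera images.
- caddy: Fixed smooth white recycling caddy, hollow box 265 (x) x 203 (y) x 205 mm high. Origin: centre of its underside; its x axis runs along the top from the ledge (robot's end) to the mouth, y left, z up. Numbers in the other entries are mm in this frame. The flat top is at z = 205; walls and top are 4 thick, the floor is at z = 9. It is hollow under the ledge too.
- press_bar (a point): Centre of the top face of the smooth grey bar raised on the flap, beside ledge and mouth: 252 long (x -128 to 124), 28 wide (y 45 to 73), top at z = 247 (42 above the ledge) when shut. A fingertip can press it anywhere and slide along it. Pressed down until the tip is 5 to 10 above the ledge's level (it sinks into a cut-out) it opens the flap 0.7 to 0.95 rad and pushes back with 5 to 9 N.
- flap (a joint): Angle of the smooth sprung steel flap that closes the mouth, rad: 0 shut and flush with the top; grows as the bar is pressed and the flap swings down inside; stop at 1.0. Hinge line along x at y = 93, z = 220, on a raised rail (top at z = 223) at the left edge. Its spring shuts it when let go; the carton's weight alone does not open it. The carton drops through at 0.65 or more.
- mouth (a point): Centre of the mouth, the hole in the top beyond the ledge, x 0 to 125, y -56 to 24; the point is at x = 62, y = -16, z = 205. Axes as the caddy's.
- ledge (a point): Point on the ledge, the flat part of the top on which the carton lies, x -132 to 0, y -101 to 24; the point is at x = -62, y = -16, z = 205, in line with the mouth's centre. Axes as the caddy's.
- carton_center (a point): Centre of the small striped card carton (about 60 g) lying on the ledge: 88 long, within 6 degrees of the caddy's x, 51 wide, 40 high; the centre starts 20 above the ledge. Its own z axis is the long one and points to the mouth. Pushed at the middle of its near end along the caddy's x it slides straight, and tips into the open mouth as its middle passes the ledge's edge at x = 0.
- salt_shaker: Salt shaker, 44 x 44 x 90 mm, stands on the worktop close to the right side of the caddy; origin under its centre. Leave alone.
- spice_jar: Spice jar with dark cap, 41 x 41 x 105 mm, stands on the worktop close to the left side of the caddy; origin under its centre. Leave alone.
- mug: Mug, 83 x 117 x 94 mm, on the worktop at the front right; origin under its centre. Leave alone.
Not all that is in view belongs to the job. Leave any brown or orange look-alike of the part that bears carton_center alone.

How it is judged:
By the outcome, as a careful person would: the job done as asked, in the order asked, and still so for the second after the job is handed in, with the robot touching nothing.
It also fails if it takes over 40 s, if anything falls off the work surface, if the arm or the gripper's body presses on something with over 40 N, if the wrist force passes 120 N, or if a joint passes its speed limit or range.

## Working session

There is one attempt and no reset: what is moved stays moved. The work goes in short steps, Python scripts to look and compute and a tool call to move; the robot and the scene stay as the last step left them, time stands still between calls to the robot, and variables do not carry over. Pictures are saved under pics/ and viewed, and the job is handed in when it is done.

Besides the shell and the picture viewer there is one more tool, called after "Request:" as name(argument=value, ...), one argument or row to a line, values as JSON. drive_tool: Moves the arm, as the interface text tells. Its arguments: {"type":"object","properties":{"commands":{"type":"array"},"grip":{"type":"number"}},"required":["commands"]}

```bash
ls; mkdir -p pics
cat > h.py <<'E'
import numpy as np,cv2
from cell import env
def cal(n):
    c=env.calibration(n);K=np.array(c["intrinsics"],float);R=cv2.Rodrigues(np.array(c["rvec"],float))[0];t=np.array(c["tvec"],float).reshape(3);return K,R,t
def onz(n,px,z):
    K,R,t=cal(n);d=R.T@np.linalg.inv(K)@np.array([px[0],px[1],1.]);o=-R.T@t
    return o+d*(z-o[2])/d[2]
def proj(n,P):
    K,R,t=cal(n);q=(K@(R@np.atleast_2d(P).astype(float).T+t[:,None])).T;return q[:,:2]/q[:,2:]
def save(n,name):
    im=env.read_camera(n);cv2.imwrite(f'pics/{name}.png',im[:,:,::-1]);return im
E
python3 - <<'E'
from h import *
print(env.state())
for n in("scene","top"):
    save(n,n+'0')
    K,R,t=cal(n);print(n,K[0,0],-R.T@t)
    for q in("caddy","press_bar","mouth","ledge","carton_center","salt_shaker","spice_jar","mug"):
        print(q,[(np.round(d["pixel"]),round(d["conf"],2)) for d in env.place_of(q,n)][:4])
E
```

```text
pics
{'t': 0.0, 'joints': array([-1.41558076e+00,  4.91553117e-01,  1.55950129e+00,  1.67677529e-05,
        1.09167873e+00, -1.05622863e-01]), 'qvel': array([ 0.00066459, -0.00076682, -0.00038122,  0.00120406,  0.0004524 ,
       -0.0007144 ]), 'tau': array([-1.30851407e-03, -6.12651873e+01, -2.58185077e+01,  6.91707619e-02,
        4.82239947e-02, -1.48829340e-04]), 'eef_pos': array([ 161.1527712 , -603.59354546,  214.04789892]), 'tcp_rot': array([-3.14046010e+00, -1.35024548e-04,  2.60830615e-01]), 'ft_force': array([ 0.15432334, -0.65186479,  0.62025829]), 'moment': array([-0.03011956, -0.00676278, -0.07542634]), 'opening': 1.0021405540426176}
scene 375.4048499072607 [ 807.09521205 -796.81097658  711.93546378]
caddy [(array([358., 227.]), 0.68), (array([337., 255.]), 0.63)]
press_bar [(array([367., 142.]), 0.9)]
mouth [(array([392., 170.]), 0.71)]
ledge [(array([342., 162.]), 0.84)]
carton_center [(array([367., 293.]), 0.85), (array([296., 188.]), 0.76), (array([309., 282.]), 0.69), (array([346., 160.]), 0.66)]
salt_shaker [(array([338., 254.]), 0.81)]
spice_jar []
mug [(array([241., 308.]), 0.7)]
top 408.6556111094972 [ 301.79423293  -88.04744365 1178.49155226]
caddy []
press_bar [(array([241., 166.]), 0.69)]
mouth [(array([270., 144.]), 0.63)]
ledge [(array([276., 192.]), 0.89)]
carton_center [(array([365., 153.]), 0.7), (array([249., 270.]), 0.69), (array([274., 187.]), 0.68), (array([378., 197.]), 0.64)]
salt_shaker [(array([333., 194.]), 0.74)]
spice_jar [(array([227., 199.]), 0.51)]
mug [(array([416., 245.]), 0.68)]
```

View pics/scene0.png

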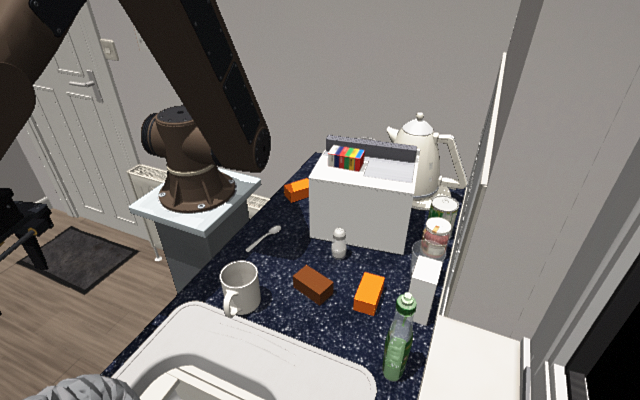

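View pics/top0.png

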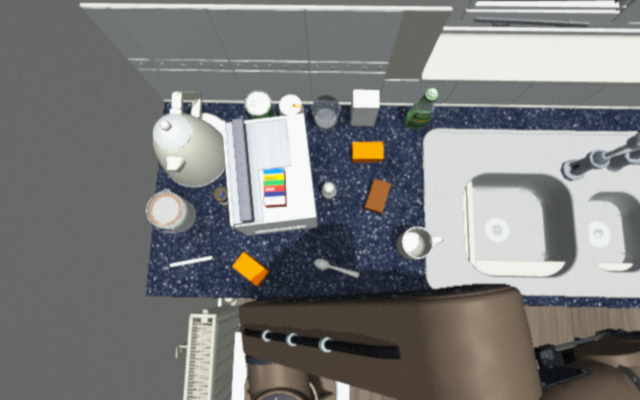

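The striped carton on the caddy (scene 346,160; top 274,187) fits the description. The orange and brown blocks on the worktop (scene 367,293; 309,282; 296,188) are the look-alikes. I'll confirm with enlarged crops.

Run:
```python
import cv2
a=cv2.imread('pics/scene0.png')[120:260,290:440];b=cv2.imread('pics/top0.png')[100:250,200:345]
cv2.imwrite('pics/cs.png',cv2.resize(a,None,fx=4,fy=4,interpolation=cv2.INTER_CUBIC));cv2.imwrite('pics/ct.png',cv2.resize(b,None,fx=4,fy=4,interpolation=cv2.INTER_CUBIC))
```

```text
(no output)
```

View pics/cs.png

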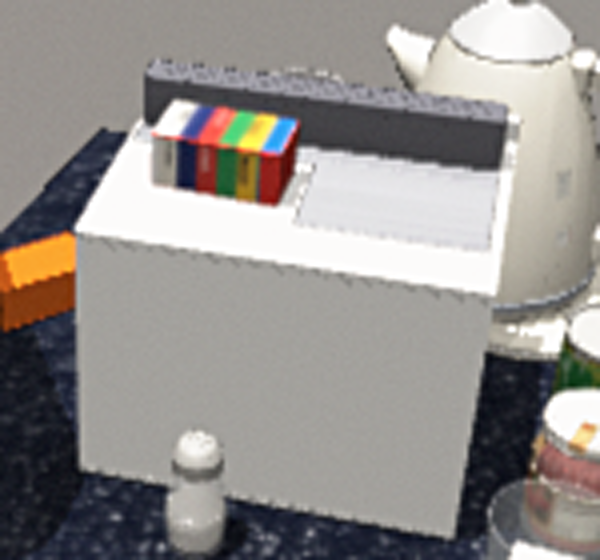

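View pics/ct.png

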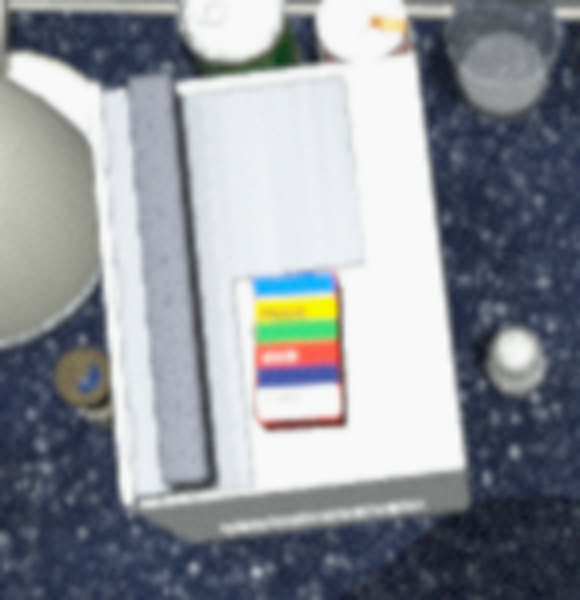

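The crops confirm the striped carton lies on the ledge, at the near end of the closed flap. Next I fit the caddy and carton poses.

Run:
```python
from h import *
from scipy.optimize import least_squares
T=lambda c,r:(200+c/4,100+r/4)
S=lambda c,r:(290+c/4,120+r/4)
top=[((-132.5,-101.5,205),T(465,470)),((132.5,-101.5,205),T(413,57)),((0,-56,205),T(363,263)),((125,-56,205),T(345,75)),((-128,45,247),T(212,485)),((-128,73,247),T(165,483)),((124,73,247),T(130,78)),((124,45,247),T(170,76))]
sc=[((-132.5,-101.5,205),S(78,235)),((132.5,-101.5,205),S(500,293)),((-132.5,-101.5,0),S(80,468)),((132.5,-101.5,0),S(457,535)),((-128,45,247),S(146,85)),((-128,73,247),S(150,60)),((124,45,247),S(505,108))]
def W(p,L):
    c,s=np.cos(p[2]),np.sin(p[2]);L=np.array(L,float)
    return np.c_[p[0]+c*L[:,0]-s*L[:,1],p[1]+s*L[:,0]+c*L[:,1],L[:,2]]
def res(p,sets):
    return np.concatenate([(proj(n,W(p,[a for a,_ in s]))-np.array([b for _,b in s])).ravel() for n,s in sets])
for sets in([("top",top)],[("scene",sc)],[("top",top),("scene",sc)]):
    r=least_squares(res,[500,0,0],args=(sets,),x_scale=[100,100,.1],loss='soft_l1');print(np.round(r.x,3),np.degrees(r.x[2]));print(np.round(res(r.x,sets),1))
P=r.x
ct=[((-44,-25.5,245),T(343,415)),((-44,25.5,245),T(256,418)),((44,25.5,245),T(253,279)),((44,-25.5,245),T(337,274))]
cs=[((-44,-25.5,245),S(153,134)),((-44,25.5,245),S(178,100)),((44,25.5,245),S(301,118)),((44,-25.5,245),S(268,152)),((-44,-25.5,205),S(155,187)),((44,-25.5,205),S(278,204))]
for sets in([("top",ct)],[("scene",cs)],[("top",ct),("scene",cs)]):
    q=least_squares(res,[450,0,0],args=(sets,),x_scale=[100,100,.1],loss='soft_l1').x
    c,s=np.cos(P[2]),np.sin(P[2]);d=q[:2]-P[:2]
    print('carton',q,'local',c*d[0]+s*d[1],-s*d[0]+c*d[1],np.degrees(q[2]-P[2]));print(np.round(res(q,sets),1))
```

```text
[5.6102e+02 5.4389e+01 1.5000e-01] 8.61267146724349
[ 0.3 -0.4  0.3 -0.2  0.8  0.9 -0.3  0.3 -0.1 -0.7 -0.4  1.3 -1.1 -0.
  0.4 -1. ]
[5.6487e+02 5.7031e+01 1.6900e-01] 9.677571661512905
[-0.1 -1.   0.2 -1.   0.5  1.6  0.   0.8 -1.6 -3.  -0.3 -1.   0.6  1.8]
[5.63174e+02 5.50650e+01 1.56000e-01] 8.91161007201761
[ 0.3 -1.5 -0.3 -1.2  0.5 -0.  -0.8 -0.5 -0.  -1.6 -0.3  0.5 -1.6 -0.7
 -0.1 -1.7 -1.4 -1.2 -1.2 -0.4 -0.6  1.4 -1.3  1.5 -2.1 -3.1 -0.6 -1.
  0.   2.4]
carton [5.09660181e+02 3.41461971e+01 7.54160239e-02] local -56.10832770790889 -12.376093552048449 -4.5905901973319265
[ 0.1  0.6 -0.1  1.  -0.3 -0.9  0.2 -0.8]
carton [5.13128888e+02 3.65163585e+01 8.18019873e-02] local -52.31433022063954 -10.571882953488748 -4.2247014424558
[-0.3 -0.6 -0.6 -0.5  0.2  0.1  3.7  0.4 -0.9 -0.6  0.2  0.9]
carton [5.11716195e+02 3.48464886e+01 7.77975379e-02] local -53.968651019952716 -12.002753747037492 -4.454139492991693
[-0.1 -0.3 -0.3  0.1 -0.6 -1.7 -0.1 -1.6 -1.  -0.4 -1.3 -0.3 -0.5  0.3
  2.9  0.6 -1.7 -0.4 -0.5  1.1]
```

Run:
```python
from h import *
a=cv2.imread('pics/top0.png')[80:240,140:290]
cv2.imwrite('pics/kt.png',cv2.resize(a,None,fx=4,fy=3.7,interpolation=cv2.INTER_CUBIC))
a=cv2.imread('pics/scene0.png')[95:215,370:490]
cv2.imwrite('pics/ks.png',cv2.resize(a,None,fx=4,fy=4,interpolation=cv2.INTER_CUBIC))
# where would points at z appear
for z in (200,250,300): print(z,onz("scene",(420,117),z),onz("top",(173,122),z))
```

```text
200 [626.21996666 454.89284004 200.        ] [681.80319756 305.45601496 200.        ]
250 [643.88579158 332.64072965 250.        ] [662.3850961  285.34835753 250.        ]
300 [661.55161649 210.38861926 300.        ] [642.96699465 265.2407001  300.        ]
```

View pics/kt.png

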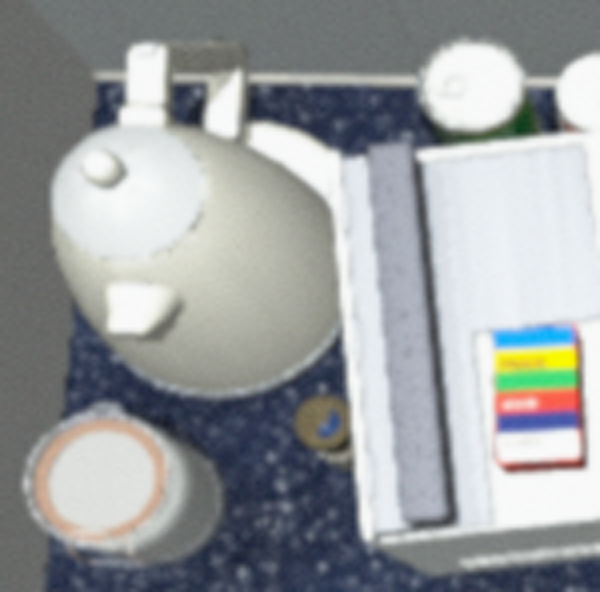

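Request:
drive_tool(
  commands=[
    {"dz": 30, "dx": 15, "dy": 10},
    {"dz": 30, "dx": 15, "dy": 20},
    {"dz": 30, "dx": 15, "dy": 20},
    {"dz": 25, "dx": 20, "dy": 20},
    {"dz": 15, "dx": 20, "dy": 30},
  ],
  grip=0.46,
)

```text
invalid input
```

Request:
drive_tool(
  commands=[
    {"dx": 15, "dy": 10, "dz": 30, "yaw": -2},
    {"dx": 15, "dy": 20, "dz": 30, "yaw": -2},
    {"dx": 15, "dy": 20, "dz": 30, "yaw": -2},
    {"dx": 20, "dy": 20, "dz": 25, "yaw": 0},
    {"dx": 20, "dy": 30, "dz": 15, "yaw": 0},
  ],
  grip=0.46,
)

```text
t: 1.32
eef_pos: [246.8, -504.2, 347.3]
tcp_rot: [3.138, -0.001, 0.155]
ft_force: [1.5, 0.1, -0.0]
opening: 0.705
```

Request:
drive_tool(
  commands=[
    {"dx": 25, "dy": 30, "dz": 0, "yaw": 0},
    {"dx": 25, "dy": 30, "dz": 0, "yaw": 0},
    {"dx": 25, "dy": 30, "dz": 0, "yaw": 0},
    {"dx": 25, "dy": 30, "dz": 0, "yaw": 0},
    {"dx": 20, "dy": 35, "dz": 0, "yaw": 0},
  ],
)

```text
t: 1.73
eef_pos: [367.4, -347.6, 344.7]
tcp_rot: [3.141, -0.0, 0.156]
ft_force: [0.4, -1.0, -0.1]
opening: 0.463
```

Request:
drive_tool(
  commands=[
    {"dx": 20, "dy": 35, "dz": 0, "yaw": 0},
    {"dx": 20, "dy": 35, "dz": 0, "yaw": 0},
    {"dx": 10, "dy": 38, "dz": 0, "yaw": 0},
    {"dx": 5, "dy": 38, "dz": 0, "yaw": 0},
    {"dx": 0, "dy": 38, "dz": 0, "yaw": 0},
  ],
)

```text
t: 2.15
eef_pos: [421.6, -163.0, 344.5]
tcp_rot: [-3.142, -0.0, 0.156]
ft_force: [0.9, 0.3, 0.8]
opening: 0.463
```

Request:
drive_tool(
  commands=[
    {"dx": 5, "dy": 38, "dz": 0, "yaw": 0},
    {"dx": 5, "dy": 38, "dz": 0, "yaw": 0},
    {"dx": 4, "dy": 38, "dz": 0, "yaw": 0},
    {"dx": 4, "dy": 38, "dz": 0, "yaw": 0},
    {"dx": 2, "dy": 38, "dz": 0, "yaw": 0},
  ],
)

```text
t: 2.57
eef_pos: [441.0, 27.0, 344.9]
tcp_rot: [3.141, -0.001, 0.156]
ft_force: [1.2, -0.2, -0.1]
opening: 0.463
```

Request:
drive_tool(
  commands=[
    {"dx": 0, "dy": 15, "dz": -10, "yaw": 0},
    {"dx": 0, "dy": 9, "dz": -10, "yaw": 0},
    {"dx": 0, "dy": 0, "dz": 0, "yaw": 0},
  ],
)

```text
t: 2.82
eef_pos: [440.4, 50.8, 323.4]
tcp_rot: [-3.141, 0.002, 0.159]
ft_force: [0.7, -0.4, 0.1]
opening: 0.459
```

Run:
```python
from h import *
s=env.state();print(s['eef_pos'],s['tcp_rot'])
K,R,t=cal("wrist");print(K[0,0],-R.T@t,R)
save("wrist","w1")
for q in("caddy","press_bar","mouth","ledge","carton_center"):
        print(q,[(np.round(d["pixel"]),round(d["conf"],2)) for d in env.place_of(q,"wrist")][:4])
save("scene","s1")
```

```text
[440.39079661  50.75079026 323.39427962] [-3.14104663e+00  2.09583582e-03  1.58570218e-01]
289.31092915611333 [524.32960585  63.54730716 493.7239495 ] [[ 1.58070820e-01 -9.87427777e-01  3.30530356e-05]
 [-9.42887401e-01 -1.50930704e-01  2.96956684e-01]
 [-2.93218290e-01 -4.69713520e-02 -9.54890950e-01]]
caddy []
press_bar [(array([260.,  57.]), 0.83)]
mouth []
ledge []
carton_center [(array([516.,  34.]), 0.97), (array([500., 128.]), 0.89), (array([270., 218.]), 0.78), (array([350., 125.]), 0.72)]
```

View pics/w1.png

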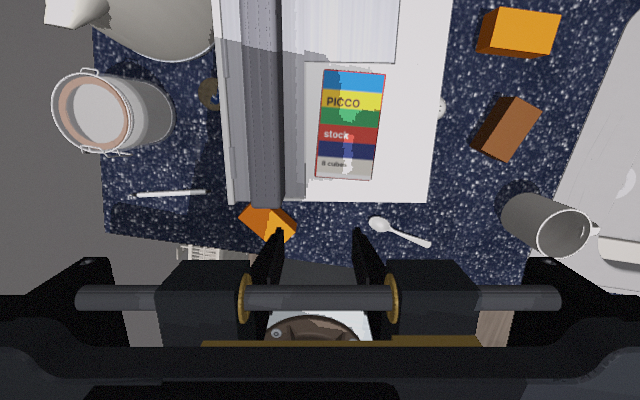

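View pics/s1.png

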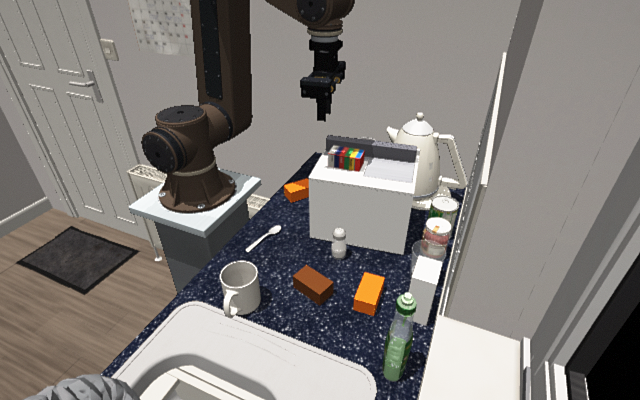

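The wrist picture shows the carton at (350,125), the ledge's near edge at row ~200 and the bar at columns 250–285. I'll enlarge it for a refit.

Run:
```python
import cv2
a=cv2.imread('pics/w1.png')[20:220,210:460]
cv2.imwrite('pics/w1c.png',cv2.resize(a,None,fx=3,fy=3,interpolation=cv2.INTER_CUBIC))
```

```text
(no output)
```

View pics/w1c.png

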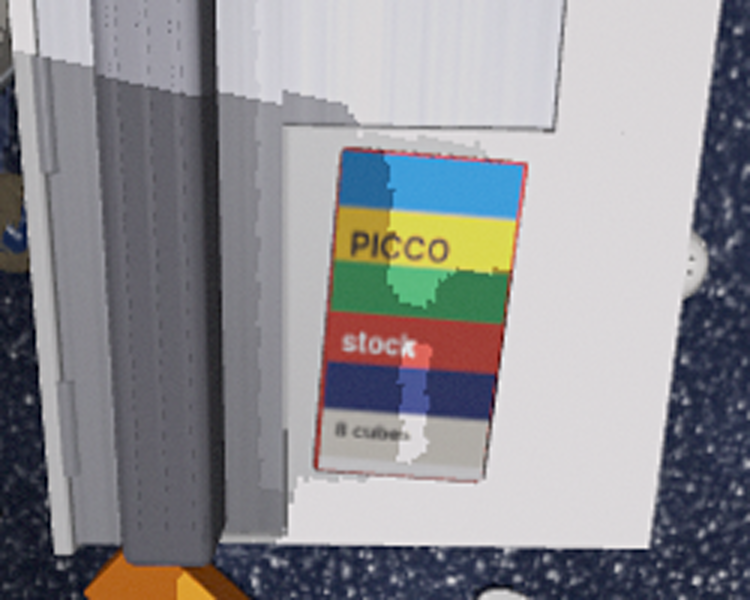

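Run:
```python
from h import *
from scipy.optimize import least_squares
V=lambda c,r:(210+c/3,20+r/3)
ca=[((-132.5,-101.5,205),V(650,549)),((0,-56,205),V(555,130)),((0,24,205),V(284,124)),((-128,45,247),V(213,566)),((-128,73,247),V(129,566))]
ct=[((-44,-25.5,245),V(483,481)),((-44,25.5,245),V(316,468)),((44,25.5,245),V(342,149)),((44,-25.5,245),V(527,163))]
def W(p,L):
    c,s=np.cos(p[2]),np.sin(p[2]);L=np.array(L,float)
    return np.c_[p[0]+c*L[:,0]-s*L[:,1],p[1]+s*L[:,0]+c*L[:,1],L[:,2]]
def res(p,s): return (proj("wrist",W(p,[a for a,_ in s]))-np.array([b for _,b in s])).ravel()
P=least_squares(res,[560,55,.15],args=(ca,),x_scale=[100,100,.1]).x;print(P,np.degrees(P[2]),np.round(res(P,ca),1))
q=least_squares(res,[510,35,.1],args=(ct,),x_scale=[100,100,.1]).x;c,s=np.cos(P[2]),np.sin(P[2]);d=q[:2]-P[:2]
print(q,'local',c*d[0]+s*d[1],-s*d[0]+c*d[1],np.degrees(q[2]-P[2]),np.round(res(q,ct),1))
```

```text
[5.66507148e+02 5.29006607e+01 1.43594324e-01] 8.227348753626124 [-0.9 -1.9 -1.1  0.2  2.3  1.1  1.2  0.2 -1.6 -0.1]
[5.13161462e+02 3.23323250e+01 7.58636351e-02] local -55.740011587198495 -12.72280678511778 -3.880682646591968 [ 0.8  0.5 -0.6  0.4 -0.9 -0.7  0.8  0.1]
```

Request:
drive_tool(
  commands=[
    {"dx": 4.5, "dy": 2.5, "dz": -20, "yaw": -0.4},
    {"dx": 0, "dy": 0, "dz": -25, "yaw": 0},
    {"dx": 0, "dy": 0, "dz": -15, "yaw": 0},
    {"dx": 0, "dy": 0, "dz": -7, "yaw": 0},
    {"dx": 0, "dy": 0, "dz": 0, "yaw": 0},
  ],
  grip=0.48,
)

```text
t: 3.58
eef_pos: [445.4, 51.2, 256.8]
tcp_rot: [-3.141, 0.002, 0.148]
ft_force: [0.7, -0.1, 0.7]
opening: 0.479
```

Run:
```python
from h import *
s=env.state();print(s['eef_pos'],s['tcp_rot'],s['ft_force'],s['opening'])
a=save("wrist","w2");b=save("scene","s2")
cv2.imwrite('pics/w2c.png',cv2.resize(a[20:300,180:460,::-1],None,fx=2,fy=2,interpolation=cv2.INTER_CUBIC))
cv2.imwrite('pics/s2c.png',cv2.resize(b[90:210,290:440,::-1],None,fx=4,fy=4,interpolation=cv2.INTER_CUBIC))
```

```text
[445.38690284  51.23762352 256.79145743] [-3.14136206e+00  2.00988605e-03  1.48416835e-01] [ 0.72318031 -0.14211043  0.69368877] 0.4791247871533521
```

View pics/w2c.png

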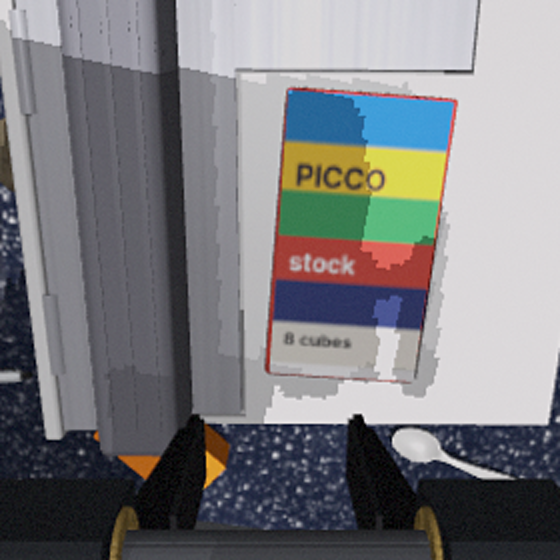

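View pics/s2c.png

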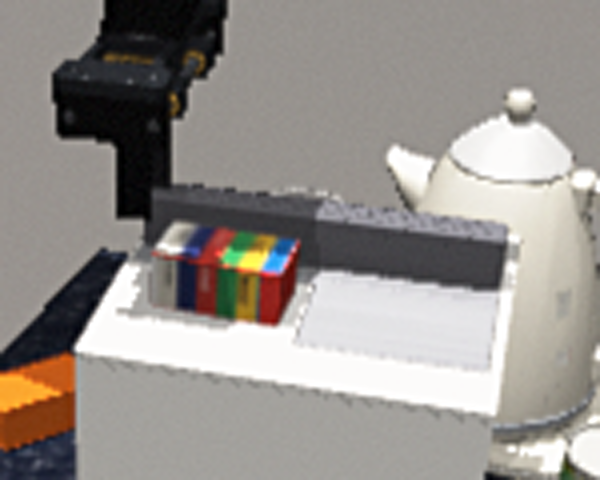

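Run:
```python
from h import *
a=cv2.imread('pics/w2.png')
cv2.imwrite('pics/w2d.png',cv2.resize(a[210:300,230:400],None,fx=4.6,fy=4.6,interpolation=cv2.INTER_CUBIC))
s=env.state();p=s['eef_pos'];y=s['tcp_rot'][2];ux=np.array([np.cos(y),np.sin(y),0]);uy=np.array([-np.sin(y),np.cos(y),0])
for z in (0,15,30,50):
  for x in(-10,10):
    print(z,x,[np.round((proj("wrist",p+ux*x+uy*d+[0,0,z])[0]-[230,210])*4.6) for d in(34.8,22.8,-22.8,-34.8)])
# bar near end right/left with caddy guesses
for P in((564,54,.15),(566.5,52.9,.1436),(561,54.4,.15)):
  c,sn=np.cos(P[2]),np.sin(P[2])
  print([np.round((proj("wrist",[P[0]+c*x-sn*yy,P[1]+sn*x+c*yy,z])[0]-[230,210])*4.6) for x,yy,z in((-128,45,247),(-128,73,247),(-132.5,24,205))])
```

```text
0 -10 [array([156., 221.]), array([240., 221.]), array([558., 221.]), array([642., 221.])]
0 10 [array([148.,  92.]), array([235.,  92.]), array([563.,  92.]), array([649.,  92.])]
15 -10 [array([136., 277.]), array([227., 277.]), array([571., 277.]), array([661., 277.])]
15 10 [array([127., 139.]), array([221., 139.]), array([576., 139.]), array([670., 139.])]
30 -10 [array([113., 343.]), array([211., 343.]), array([585., 343.]), array([684., 343.])]
30 10 [array([102., 195.]), array([204., 195.]), array([592., 195.]), array([694., 195.])]
50 -10 [array([ 74., 451.]), array([186., 451.]), array([610., 451.]), array([722., 451.])]
50 10 [array([ 60., 288.]), array([176., 288.]), array([619., 287.]), array([735., 287.])]
[array([202., 190.]), array([ 17., 190.]), array([351., 104.])]
[array([205., 175.]), array([ 20., 174.]), array([354.,  91.])]
[array([197., 207.]), array([ 13., 208.]), array([346., 118.])]
```

View pics/w2d.png

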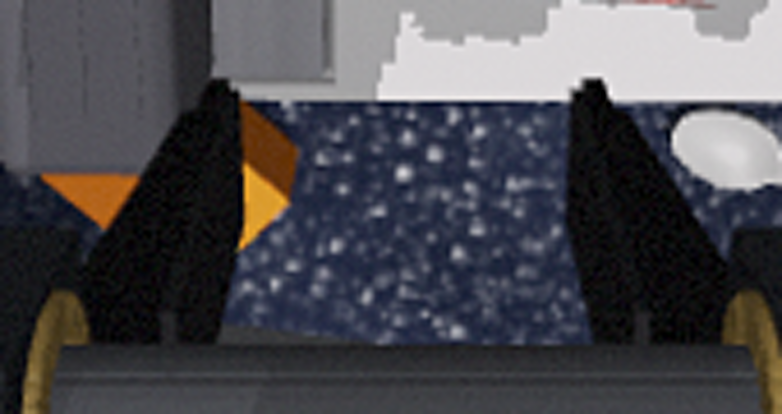

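Request:
drive_tool(
  commands=[
    {"dx": -0.5, "dy": 5, "dz": 0, "yaw": 0},
    {"dx": 0, "dy": 0, "dz": 0, "yaw": 0},
    {"dx": 0, "dy": 0, "dz": 0, "yaw": 0},
  ],
  grip=0.57,
)

```text
t: 3.93
eef_pos: [445.3, 56.9, 258.3]
tcp_rot: [3.141, -0.001, 0.15]
ft_force: [-0.6, -0.1, -0.9]
opening: 0.566
```

Run:
```python
from h import *
s=env.state();print(s['eef_pos'],s['tcp_rot'],s['ft_force'],s['opening'])
a=save("wrist","w3")[:,:,::-1]
cv2.imwrite('pics/w3d.png',cv2.resize(a[170:300,220:400],None,fx=4.4,fy=4.4,interpolation=cv2.INTER_CUBIC))
```

```text
[445.34967885  56.86246263 258.32621048] [ 3.14128332e+00 -1.21019617e-03  1.49512664e-01] [-0.58242652 -0.08450903 -0.91067005] 0.5659709361016062
```

View pics/w3d.png

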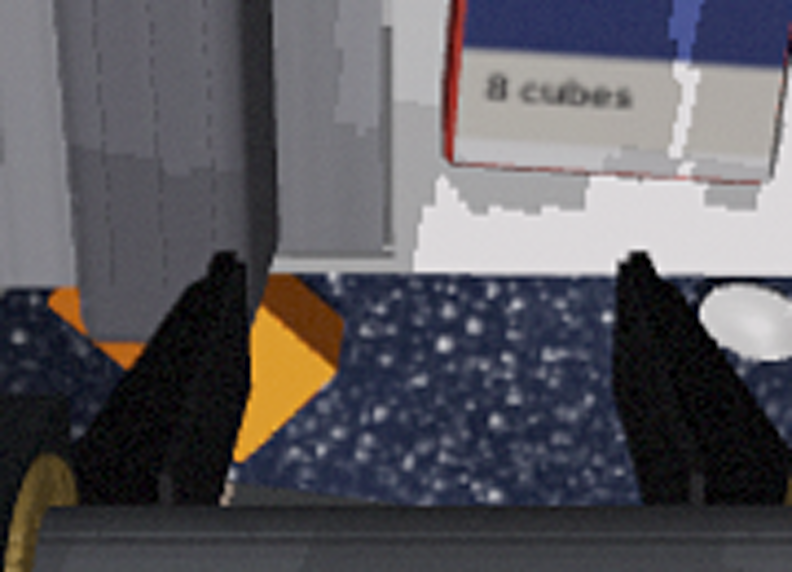

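Request:
drive_tool(
  commands=[
    {"dx": -3, "dy": -0.5, "dz": -6, "yaw": 0},
    {"dx": 0, "dy": 0, "dz": -8, "yaw": 0},
    {"dx": 0, "dy": 0, "dz": -8, "yaw": 0},
    {"dx": 0, "dy": 0, "dz": -8, "yaw": 0},
    {"dx": 0, "dy": 0, "dz": 0, "yaw": 0},
  ],
)

```text
t: 4.4
eef_pos: [442.0, 55.7, 226.2]
tcp_rot: [3.141, 0.001, 0.149]
ft_force: [0.3, -3.7, 3.1]
opening: 0.565
```

Run:
```python
from h import *
s=env.state();print(s['eef_pos'],s['tcp_rot'],s['ft_force'],s['opening'])
a=save("wrist","w4")[:,:,::-1];b=save("scene","s4")[:,:,::-1]
cv2.imwrite('pics/w4d.png',cv2.resize(a[20:300,180:460],None,fx=2,fy=2,interpolation=cv2.INTER_CUBIC))
cv2.imwrite('pics/s4c.png',cv2.resize(b[90:210,290:440],None,fx=4,fy=4,interpolation=cv2.INTER_CUBIC))
```

```text
[442.03195006  55.74830305 226.19874713] [3.14116754e+00 1.18333498e-03 1.48891523e-01] [ 0.30725743 -3.72941307  3.07626298] 0.565312330114769
```

View pics/w4d.png

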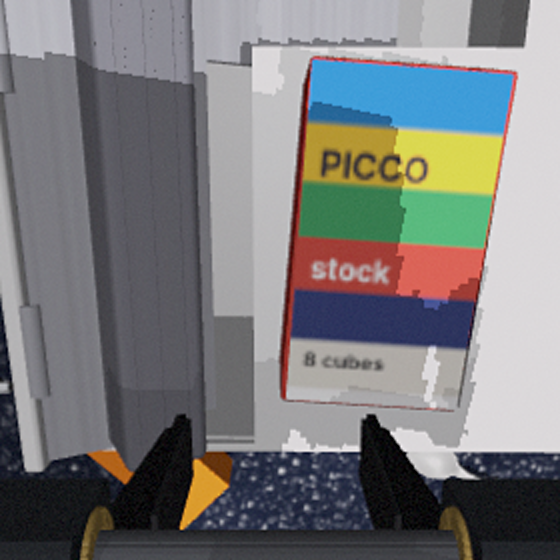

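View pics/s4c.png

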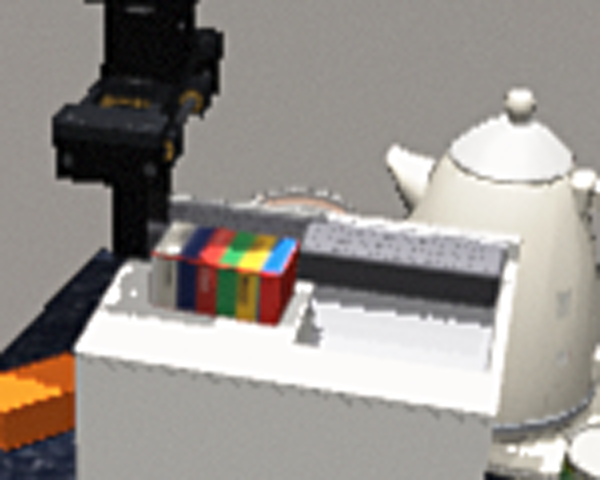

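The flap is opening under the bar and the carton hasn't moved. I'll press further.

Request:
drive_tool(
  commands=[
    {"dx": 0, "dy": 0.4, "dz": -5, "yaw": 0},
    {"dx": 0, "dy": 0, "dz": -5, "yaw": 0},
    {"dx": 0, "dy": 0, "dz": -3, "yaw": 0},
    {"dx": 0, "dy": 0, "dz": 0, "yaw": 0},
    {"dx": 0, "dy": 0, "dz": 0, "yaw": 0},
  ],
)

```text
t: 4.92
eef_pos: [442.4, 56.4, 214.8]
tcp_rot: [3.141, -0.0, 0.149]
ft_force: [1.0, -5.4, 2.9]
opening: 0.567
```

Run:
```python
from h import *
s=env.state();print(s['eef_pos'],s['tcp_rot'],s['ft_force'],s['opening'])
a=save("wrist","w5")[:,:,::-1];b=save("scene","s5")[:,:,::-1]
cv2.imwrite('pics/w5d.png',cv2.resize(a[20:300,180:460],None,fx=2,fy=2,interpolation=cv2.INTER_CUBIC))
cv2.imwrite('pics/s5c.png',cv2.resize(b[90:210,290:440],None,fx=4,fy=4,interpolation=cv2.INTER_CUBIC))
```

```text
[442.43526936  56.35465626 214.84462088] [ 3.14110168e+00 -4.10694238e-04  1.49155184e-01] [ 1.04960179 -5.35213557  2.93558609] 0.566848928590268
```

View pics/w5d.png

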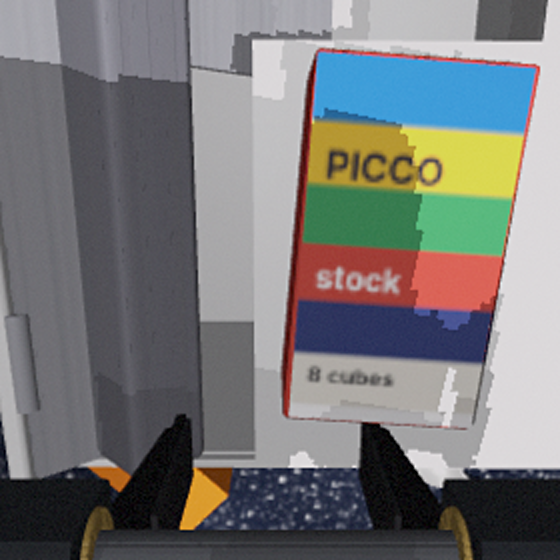

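View pics/s5c.png

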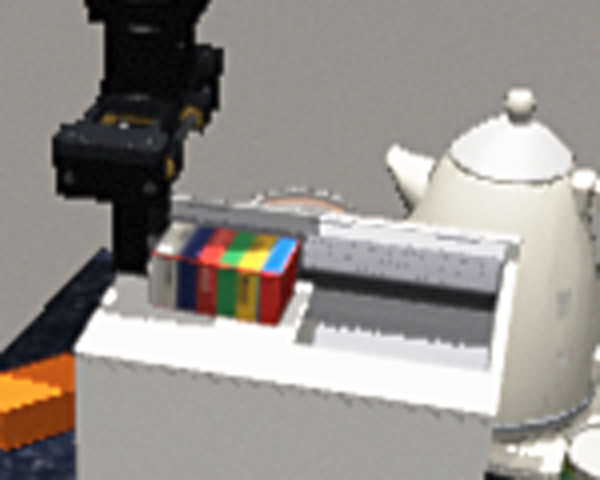

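Request:
drive_tool(
  commands=[
    {"dx": 4, "dy": 0.6, "dz": 0, "yaw": 0},
    {"dx": 5, "dy": 0.75, "dz": 0, "yaw": 0},
    {"dx": 5, "dy": 0.75, "dz": 0, "yaw": 0},
    {"dx": 5, "dy": 0.75, "dz": 0, "yaw": 0},
    {"dx": 5, "dy": 0.75, "dz": 0, "yaw": 0},
  ],
)

```text
t: 5.43
eef_pos: [466.7, 60.2, 214.6]
tcp_rot: [3.142, 0.0, 0.149]
ft_force: [-2.0, -4.1, 3.6]
opening: 0.571
```

Request:
drive_tool(
  commands=[
    {"dx": 5, "dy": 0.75, "dz": 0, "yaw": 0},
    {"dx": 5, "dy": 0.75, "dz": 0, "yaw": 0},
    {"dx": 0, "dy": 0, "dz": 0, "yaw": 0},
  ],
)

```text
t: 5.68
eef_pos: [477.4, 61.8, 214.6]
tcp_rot: [3.142, -0.001, 0.149]
ft_force: [2.7, -2.8, 3.2]
opening: 0.569
```

Run:
```python
from h import *
s=env.state();print(s['eef_pos'],s['tcp_rot'],s['ft_force'],s['opening'])
a=save("wrist","w6")[:,:,::-1];b=save("scene","s6")[:,:,::-1]
cv2.imwrite('pics/w6d.png',cv2.resize(a[0:280,180:460],None,fx=2,fy=2,interpolation=cv2.INTER_CUBIC))
cv2.imwrite('pics/s6c.png',cv2.resize(b[90:210,290:440],None,fx=4,fy=4,interpolation=cv2.INTER_CUBIC))
```

```text
[477.3541457   61.77445427 214.6262763 ] [ 3.14156719e+00 -9.25049228e-04  1.48957738e-01] [ 2.73685867 -2.75081445  3.1663747 ] 0.56938015074564
```

View pics/w6d.png

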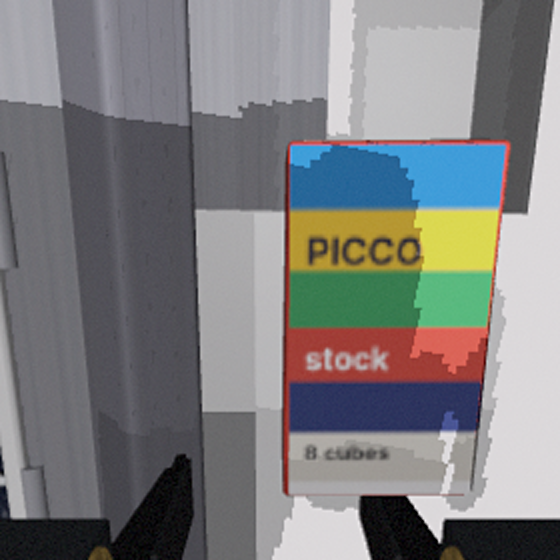

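View pics/s6c.png

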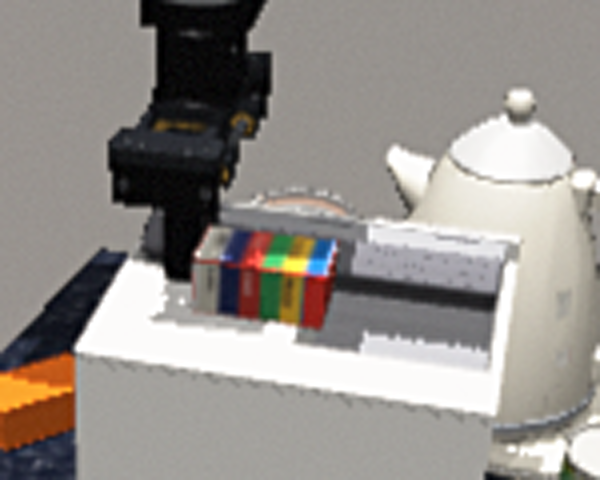

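The carton is now straight and overhangs the open mouth. I'll continue the push.

Request:
drive_tool(
  commands=[
    {"dx": 5, "dy": 0.75, "dz": 0, "yaw": 0},
    {"dx": 5, "dy": 0.75, "dz": 0, "yaw": 0},
    {"dx": 5, "dy": 0.75, "dz": 0, "yaw": 0},
    {"dx": 5, "dy": 0.75, "dz": 0, "yaw": 0},
    {"dx": 5, "dy": 0.75, "dz": 0, "yaw": 0},
  ],
)

```text
t: 6.2
eef_pos: [501.6, 65.5, 214.6]
tcp_rot: [3.142, 0.0, 0.149]
ft_force: [-1.4, -3.2, 3.7]
opening: 0.57
```

Request:
drive_tool(
  commands=[
    {"dx": 5, "dy": 0.75, "dz": 0, "yaw": 0},
    {"dx": 5, "dy": 0.75, "dz": 0, "yaw": 0},
    {"dx": 5, "dy": 0.75, "dz": 0, "yaw": 0},
    {"dx": 5, "dy": 0.75, "dz": 0, "yaw": 0},
    {"dx": 0, "dy": 0, "dz": 0, "yaw": 0},
  ],
)

```text
t: 6.62
eef_pos: [522.3, 68.6, 214.6]
tcp_rot: [-3.141, -0.001, 0.149]
ft_force: [-0.9, -0.8, -0.5]
opening: 0.575
```

Run:
```python
from h import *
s=env.state();print(s['eef_pos'],s['tcp_rot'],s['ft_force'],s['opening'])
a=save("wrist","w7")[:,:,::-1];b=save("scene","s7")[:,:,::-1]
cv2.imwrite('pics/w7d.png',cv2.resize(a[0:280,180:460],None,fx=2,fy=2,interpolation=cv2.INTER_CUBIC))
cv2.imwrite('pics/s7c.png',cv2.resize(b[90:210,290:440],None,fx=4,fy=4,interpolation=cv2.INTER_CUBIC))
```

```text
[522.25030739  68.57944935 214.59593483] [-3.14149761e+00 -8.02185645e-04  1.48917564e-01] [-0.91597778 -0.83766424 -0.48194146] 0.5745482588773195
```

View pics/w7d.png

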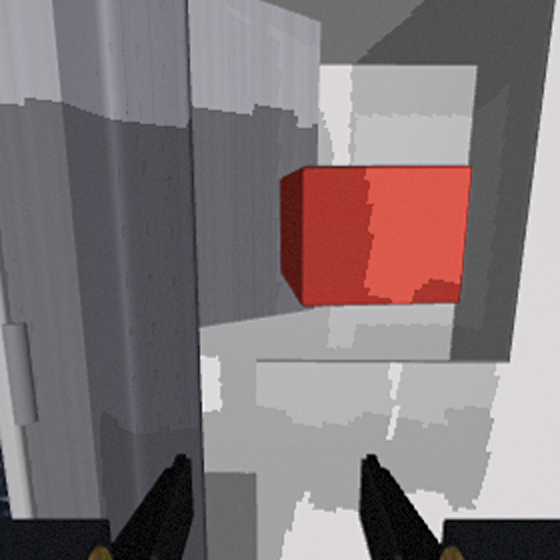

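View pics/s7c.png

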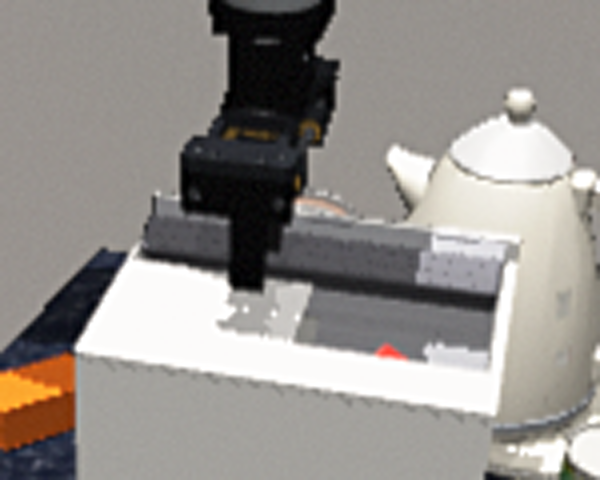

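Request:
drive_tool(
  commands=[
    {"dx": 0, "dy": 0, "dz": 0, "yaw": 0},
    {"dx": 0, "dy": 0, "dz": 0, "yaw": 0},
    {"dx": 0, "dy": 0, "dz": 0, "yaw": 0},
    {"dx": 0, "dy": 0, "dz": 0, "yaw": 0},
    {"dx": 0, "dy": 0, "dz": 0, "yaw": 0},
  ],
)

```text
t: 7.13
eef_pos: [521.3, 68.4, 214.8]
tcp_rot: [3.141, -0.0, 0.149]
ft_force: [1.6, -2.0, 3.6]
opening: 0.573
```

Run:
```python
from h import *
s=env.state();print(s['eef_pos'],s['tcp_rot'],s['ft_force'],s['opening'])
a=save("wrist","w8")[:,:,::-1]
cv2.imwrite('pics/w8d.png',cv2.resize(a[0:280,180:460],None,fx=2,fy=2,interpolation=cv2.INTER_CUBIC))
```

```text
[521.25809804  68.35281256 214.78827189] [ 3.14145730e+00 -4.43410115e-04  1.49022740e-01] [ 1.63224157 -1.97092656  3.57891654] 0.5725967232630836
```

View pics/w8d.png

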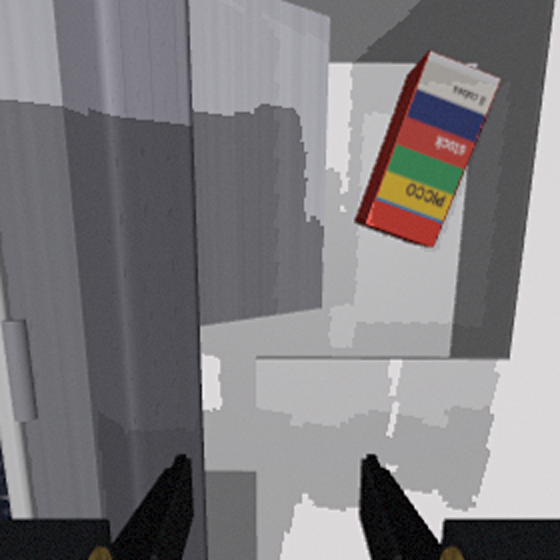

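The carton has fallen right in and lies on the caddy floor. Now I let the flap shut by lifting straight up.

Request:
drive_tool(
  commands=[
    {"dx": 0, "dy": 0, "dz": 6, "yaw": 0},
    {"dx": 0, "dy": 0, "dz": 8, "yaw": 0},
    {"dx": 0, "dy": 0, "dz": 8, "yaw": 0},
    {"dx": 0, "dy": 0, "dz": 8, "yaw": 0},
    {"dx": 0, "dy": 0, "dz": 10, "yaw": 0},
  ],
)

```text
t: 7.6
eef_pos: [520.8, 68.6, 255.3]
tcp_rot: [-3.141, 0.001, 0.149]
ft_force: [0.3, 0.0, 0.1]
opening: 0.569
```

Request:
drive_tool(
  commands=[
    {"dx": 0, "dy": 0, "dz": 20, "yaw": 0},
    {"dx": 0, "dy": 0, "dz": 25, "yaw": 0},
    {"dx": 0, "dy": 0, "dz": 30, "yaw": 0},
    {"dx": 0, "dy": 0, "dz": 20, "yaw": 0},
    {"dx": 0, "dy": 0, "dz": 0, "yaw": 0},
  ],
)

```text
t: 8.02
eef_pos: [521.9, 68.5, 354.3]
tcp_rot: [3.141, -0.006, 0.149]
ft_force: [1.3, -0.7, 0.4]
opening: 0.567
```

Run:
```python
from h import *
s=env.state();print(s['t'],s['eef_pos'],s['ft_force'])
a=save("wrist","w9");b=save("scene","s9")[:,:,::-1]
cv2.imwrite('pics/s9c.png',cv2.resize(b[90:270,270:450],None,fx=3.3,fy=3.3,interpolation=cv2.INTER_CUBIC))
```

```text
8.0167 [521.9076305   68.53687162 354.28611045] [ 1.34053398 -0.71564346  0.42074923]
```

View pics/w9.png

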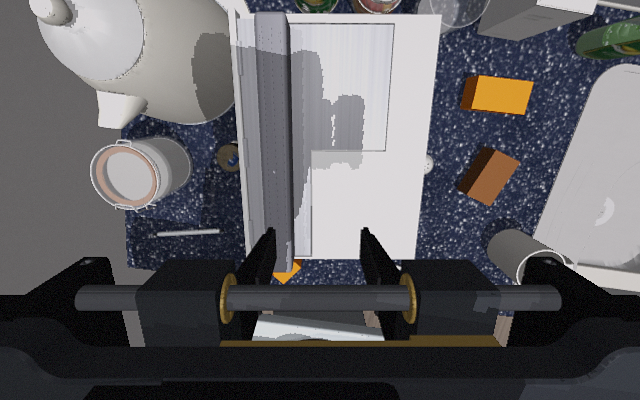

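View pics/s9c.png

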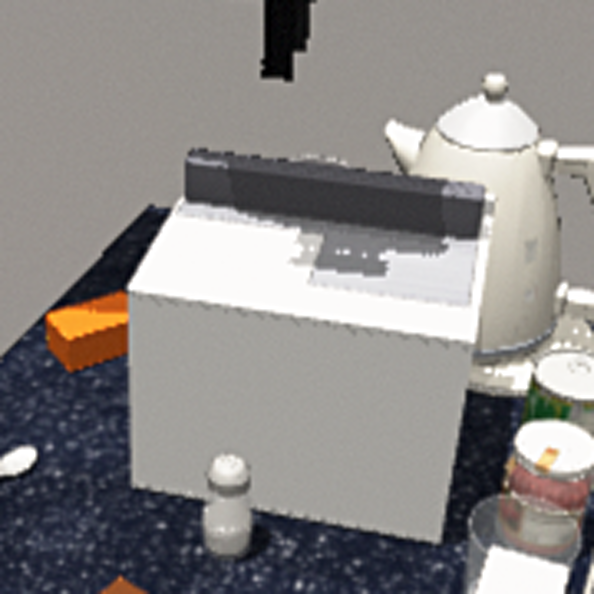

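The flap is shut flush (wrist view ~(345,90)), the carton is out of sight inside, the surroundings haven't moved, and the arm is clear. Handing in.

```bash
python3 -c "
from cell import env
s=env.state();print(s['t'],abs(s['qvel']).max());print(env.job_done())"
```

```text
8.1167 0.032547184760555854
the job is handed in; nothing more can be done
None
```

The carton is in the caddy and the flap is shut over it. I handed the job in at about 8.1 s.

- **What I did:** I pressed the bar down with the left finger until the tip was about 10 mm above the ledge. By geometry that opens the flap about 0.84 rad; I did not measure the angle directly. With the flap held open, the right finger pushed the carton about 80 mm along the caddy's x. It tipped through the mouth and came to rest lying on the caddy floor. I then lifted straight up and the spring closed the flap.
- **Last checks:** The final wrist and scene pictures show the flap flush and the ledge empty. The salt shaker, spice jar, mug and look-alike blocks appear where they were. The tool was about 107 mm above the bar, with only about 1 N of noise on the force reading.
- **Disagreements:** The separate camera fits of the caddy's position differed by up to 5 mm. The fingertips also turned out thinner than the 12 mm I had assumed, so I shifted and opened the gripper before pressing. One early move call was rejected as invalid input and did nothing.

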